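# Stop the vial shaker and raise its hold-down bar

### The arm

A 6-joint arm with a two-finger parallel gripper is mounted at the origin on the work surface. World frame = base frame: x ahead of the robot, y to its left, z up, the work surface at z = 0. Lengths are in mm, angles in rad, forces in N, time in s.
With the tool pointing down it reaches from about 350 to 775 mm from the base axis. Payload 7.3 kg.
Tool frame: the origin (TCP) lies on the centre line of the jaws, within the pads' length; the fingertips stand 22 mm ahead of it and the grasp point (between the pads) lies 3 mm ahead of it; z points along the fingers, y is the direction in which the jaws open and shut (so a half turn about z gives the same grasp; the last joint's range is limited). The gripper opens to 92 mm and grips with 3 to 60 N. Pads are 19 mm wide; open, the fingers measure 130 mm over their backs; the gripper's body (75 mm by 190 mm) begins 47 mm behind the grasp point.
Start: joints at [1.01, 0.342, 1.524, -0, 1.275, -0.146], TCP at [211.566, 480.503, 248.741] pointing down, gripper open.
Joint ranges: [-2.53, 2.53], [-0.77, 2.02], [0.04, 2.7], [-1, 4.14], [0.28, 2.66], [-3.11, 3.11]. Speed limits (rad/s): [2.57, 2.57, 3.14, 3.14, 3.14, 3.14].

### API

Orientations are given as [roll, pitch, yaw] about the fixed x, y, z axes, in that order (R = Rz(yaw) Ry(pitch) Rx(roll)).
In Python, from plant import bot gives the robot as it stands.
- The arm moves only by the tool play_rows, never from a script. Its argument "moves" is one flat list of numbers, 5 for each row, row after row: the closure in counts, from 0 (fully open) to 255 (shut), then the shift along the tool's x, y, z in mm, then the turn about the tool's z in degrees. A call has 1 to 8 rows; each row is the pose to reach, as a shift and turn from the pose commanded when the call began, along the tool's axes at that moment; what a row does not reach only later rows make up. A row lasts 1/12 s, in which the tool goes at most 41.7 mm and 7.16 degrees, less where a joint would pass 70% of its speed; a pose out of reach is approached as far as the arm can. A call with a gripper value outside its range is refused whole. The fingers move at their own pace and stop on an object; the grip force is fixed at half the most. Time passes only in rows, so rows that repeat a pose let the fingers close. It gives the time, the measured TCP pose, the force and the opening at its end, in the units of the state.
- bot.get_obs(): the state, without advancing time (a new reading comes with each control period).
- bot.capture(name): name is "scene" or "top" or "wrist"; returns a dict with "color" (400x640x3 uint8, red, green, blue), "fx", "fy", "cx", "cy" (pixels), "world_to_cam" (4x4, takes a point from world to camera coordinates); the wrist camera has in their place "T_tool_cam" (4x4, takes a point from camera to tool coordinates, whose origin is the TCP and whose axes are the flange's). Camera axes: x right, y down, z forward; pixel columns grow to the right and rows downward; lengths in mm; the calibration is good to about 2 mm. The wrist camera is an equidistant fisheye: a pixel r from the principal point sees the ray r / f radians off the axis. A picture is of the moment at which its call begins: read the wrist's pose just before it. There is no depth.
- bot.close_job(): hands the job in, once; it reports no verdict.
The state is a dict: "time": time; "joint_positions": joint angles; "dq": joint speeds; "tau": joint torques, N m; "tool_pos": TCP position; "tcp_rot": TCP orientation; "contact_force": force on the tool from outside, world axes, zero at the start; "moment": the same for the moment, N m; "grip_width": finger opening in mm.
Only numpy, scipy, OpenCV 4.12 (cv2) and the standard library are available. Lean on these libraries where they do the work, as an engineer would, in place of code of your own. Each camera call takes 0.05 s, during which the arm holds its last target.

### The job

Press the stop button on the grey control box all the way down, then push the shaker's counterweighted hold-down bar up from under its handle, past its balance point, so that it stays raised on its own. Use only the fingertips or the outside of the fingers: do not grip the handle or push it hard, and leave the vials and everything else on the bench where they are.

Things in the scene. Friction and masses are not known exactly. Their poses are not given: they have to be found in the camera images.
- shaker: White low vial shaker, fixed to the bench: deck 210 x 180 mm, 45 mm high; the aluminium block on it (72 x 76 mm, top at 75 mm) holds four vials; two cheeks at its left end carry the hinge of the hold-down bar. Origin: centre of the underside; +x runs from the handle end to the hinge end, to the robot's left (world +y, give or take 0.35 rad), z up.
- hinge (a point): Point on the hinge axis of the hold-down bar, midway between the cheeks, 135 mm above the bench, at shaker x = +85 mm, y = 0. The axis runs along the shaker's y.
- handle (a point): Centre of the handle: a round steel cross rod, 12 mm thick, 105 mm free between two side rails, parallel to the hinge axis, at the bar's free end, on the robot's right. Bar down: 135 mm above the bench, 180 mm from the hinge towards shaker -x. Free below (deck 84 mm down, vials 60 mm behind it). Behind it the frame is open for 55 mm up to the rubber hold-down pad.
- bar (a joint): Hinge of the hold-down bar, rad: 0 = down, level over the vial caps; grows as the handle goes up and over to the robot's left; stop at 1.5 (bar upright). Counterweighted by a steel drum at the hinge: below about 0.89 rad it falls back, beyond that it goes on to the stop by itself and stays. About 2 N at the handle raises it; damped, no latch.
- pod: Grey control box, fixed to the bench, 90 x 75 mm, 38 mm high, with the one stop button on top. It stands on either side of the shaker. Origin at the centre of the underside.
- stop_top (a point): Centre of the stop button's top face (round, 30 mm wide, pressed straight down), when it is up.
- stop (a joint): Travel of the stop button, m: 0 = up, 0.006 = fully down; a spring needing about 4 N, springs back.
- vial0: Glass vial with white cap, 24 mm wide, 62 mm tall, loose in the shaker's block under the bar; origin at the centre of its underside, 57 mm above the bench. To be left alone.
- vial1: Glass vial with white cap, 24 mm wide, 62 mm tall, loose in the shaker's block under the bar; origin at the centre of its underside, 57 mm above the bench. To be left alone.
- vial2: Glass vial with white cap, 24 mm wide, 62 mm tall, loose in the shaker's block under the bar; origin at the centre of its underside, 57 mm above the bench. To be left alone.
- vial3: Glass vial with white cap, 24 mm wide, 62 mm tall, loose in the shaker's block under the bar; origin at the centre of its underside, 57 mm above the bench. To be left alone.
- flask: Conical glass flask, 92 mm wide foot, 144 mm tall; origin centre of underside. To be left alone.
- beaker: Open glass cup, 72 mm wide, 90 mm tall; origin centre of underside. To be left alone.
- mortar: White ceramic bowl, 84 mm wide, 50 mm tall; origin centre of underside. To be left alone.
- reagent: Amber bottle, 56 mm wide, 110 mm tall; origin centre of underside. To be left alone.
- dish: Low glass dish, 90 mm wide, 14 mm tall; origin centre of underside. To be left alone.
- forceps: Steel forceps, 120 mm long, 16 mm wide, lying on the bench; origin centre of underside. To be left alone.
Not all that is in view belongs to the job. Leave any green, red or yellow look-alike of the pod alone.

How it is judged (in metres and radians):
On the way, in this order (a step that is already met when the one before it is completed fails the run):
1. the stop button is pressed down while the bar is still down (value of joint stop above 0.0045 m and value of joint bar below 0.1 rad), for 0.05 s.
2. the bar is pushed past its balance point and stands raised (value of joint bar above 1.4 rad), for 0.2 s.
At the end, for the whole second after the job is handed in: The bar stands raised by itself at its stop (over 1.4 rad) and at rest, the button has sprung back (under 2 mm), and all four vials stand upright (within 0.2 rad) in their holes (value of joint bar above 1.4 rad and velocity of joint bar between -0.1 and 0.1 rad/s and value of joint stop below 0.002 m and angle between each of vial0, vial1, vial2, vial3's own z axis and vertical below 0.2 rad and z of each of vial0, vial1, vial2, vial3 in the frame of shaker below 0.065 m); the robot touches nothing.
It fails at once if a vial is lifted, tipped or shifted (distance of any of vial0, vial1, vial2, vial3 from where it was at the start of the episode above 0.012 m).
It fails at once if something else on the bench is moved by more than 20 mm or tipped (distance of any of flask, beaker, mortar, reagent, dish, forceps from where it was at the start of the episode above 0.02 m or angle between any of flask, beaker, mortar, reagent's own z axis and vertical above 0.35 rad).
It fails at once if the bar is gripped or pushed with more than 25 N (contact force between the fingers and bar above 25 N).
It also fails if it takes over 58 s, if anything falls off the work surface, if the arm or the gripper's body presses on something with over 40 N, if the wrist force passes 120 N, or if a joint passes its speed limit or range.

## Working session

There is one attempt and no reset: what is moved stays moved. The work goes in short steps, Python scripts to look and compute and a tool call to move; the robot and the scene stay as the last step left them, time stands still between calls to the robot, and variables do not carry over. Pictures are saved under pics/ and viewed, and the job is handed in when it is done.

Besides the shell and the picture viewer there is one more tool, called after ">>>" by a JSON object that holds its "api" and its "payload", one argument or row to a line. play_rows: Moves the arm, as the interface text tells. Its arguments: {"type":"object","properties":{"moves":{"type":"array","items":{"type":"number"}}},"required":["moves"]}

```bash
ls; mkdir -p pics; python3 - <<'E'
from plant import bot
import cv2
print(bot.get_obs())
for n in ["scene","top","wrist"]:
    c=bot.capture(n); cv2.imwrite(f"pics/{n}0.png",c["color"][:,:,::-1])
    print(n,{k:v for k,v in c.items() if k!="color"})
E
```

```text
pics
{'time': 0.0, 'joint_positions': array([ 1.00998186e+00,  3.42742918e-01,  1.52500867e+00,  3.67229731e-05,
        1.27539684e+00, -1.45981617e-01]), 'dq': array([-0.00081804, -0.00063808, -0.00081012, -0.00143177, -0.00072001,
        0.00025561]), 'tau': array([-2.16962289e-03, -4.31250465e+01, -2.44215077e+01,  7.14210025e-02,
        5.61986875e-02, -1.23231071e-04]), 'tool_pos': array([211.35793324, 480.17386086, 248.03736777]), 'tcp_rot': array([-3.14005853e+00, -2.61050854e-04,  2.72674889e+00]), 'contact_force': array([ 0.17115544, -0.42383307,  0.83143415]), 'moment': array([ 0.0043019 ,  0.01324864, -0.01089289]), 'grip_width': 92.0040850119935}
scene {'fx': 491.1147821321395, 'fy': 491.1147821321395, 'cx': 314.85363289097825, 'cy': 191.03336934386112, 'world_to_cam': array([[-8.64491578e-01,  5.02366926e-01, -1.67863887e-02,
         4.15044638e+02],
       [ 2.77530042e-01,  4.49207312e-01, -8.49228983e-01,
        -8.01263642e+01],
       [-4.19083985e-01, -7.38810031e-01, -5.27757852e-01,
         1.78089543e+03],
       [ 0.00000000e+00,  0.00000000e+00,  0.00000
[... 265 characters left out ...]
1,  2.75982796e-02, -1.08073900e-01,
         5.20008396e+02],
       [ 1.07664876e-01, -1.59041431e-02, -9.94060025e-01,
         1.69128654e+03],
       [ 0.00000000e+00,  0.00000000e+00,  0.00000000e+00,
         1.00000000e+00]])}
wrist {'fx': 309.70691628693146, 'fy': 309.70691628693146, 'cx': 316.4578387949231, 'cy': 197.60847444627507, 'T_tool_cam': array([[ 1.40516292e-03, -9.50943376e-01, -3.09361797e-01,
         8.51714510e+01],
       [ 9.99998995e-01,  1.27860389e-03,  6.11845459e-04,
        -4.39177025e-01],
       [-1.86279189e-04, -3.09362346e-01,  9.50944217e-01,
        -1.36328885e+02],
       [ 0.00000000e+00,  0.00000000e+00,  0.00000000e+00,
         1.00000000e+00]])}
```

View pics/scene0.png

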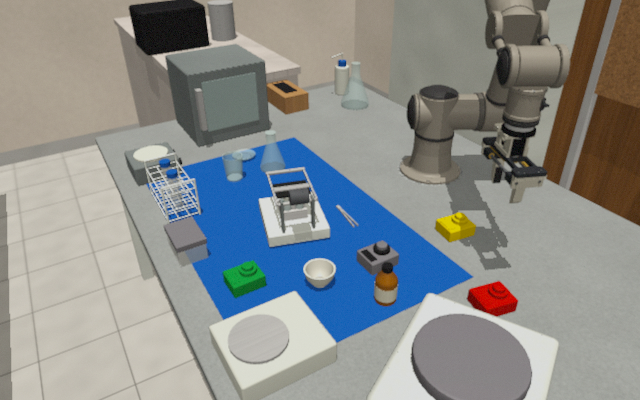

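View pics/top0.png

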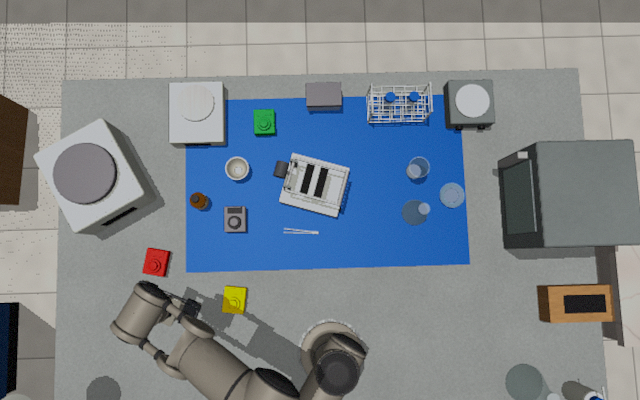

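View pics/wrist0.png

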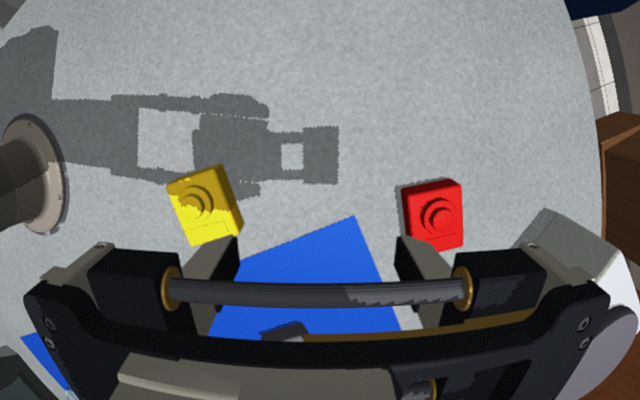

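The scene view shows the grey pod at (378,256), the shaker at (293,215) and the hinge drum at (300,197). In the top view the pod is at (235,219), the shaker at (316,184), with its drum and hinge at the left near (285,170). I'll zoom in on both.

```bash
python3 - <<'E'
import cv2
a=cv2.imread("pics/top0.png")[140:250,180:360]; cv2.imwrite("pics/topz.png",cv2.resize(a,None,fx=4.4,fy=4.4,interpolation=cv2.INTER_CUBIC))
a=cv2.imread("pics/scene0.png")[150:290,240:420]; cv2.imwrite("pics/scenez.png",cv2.resize(a,None,fx=4.2,fy=4.2,interpolation=cv2.INTER_CUBIC))
E
```

```text
(no output)
```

View pics/topz.png

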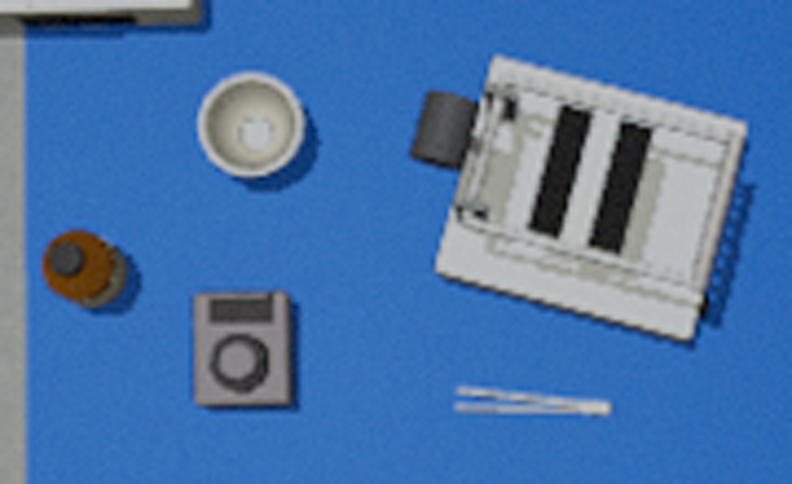

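View pics/scenez.png

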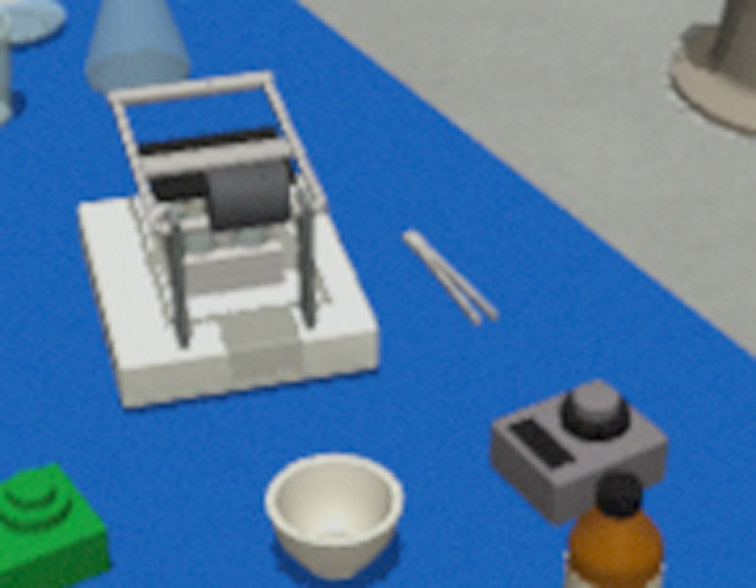

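```bash
cat > h.py <<'E'
import numpy as np, cv2, pickle, os
from plant import bot
def zt(p): return ((np.array(p,float)+.5)/4.4-.5)+[180,140]
def zs(p): return ((np.array(p,float)+.5)/4.2-.5)+[240,150]
def cams():
    if not os.path.exists("cams.pkl"):
        pickle.dump({n:{k:v for k,v in bot.capture(n).items() if k!="color"} for n in ["top","scene"]},open("cams.pkl","wb"))
    return pickle.load(open("cams.pkl","rb"))
C=cams()
def P(n):
    c=C[n]; return np.array([[c["fx"],0,c["cx"]],[0,c["fy"],c["cy"]],[0,0,1]])@c["world_to_cam"][:3]
def proj(n,X):
    q=P(n)@np.append(X,1); return q[:2]/q[2]
def atz(n,p,z):
    M=P(n); A=M[:,:2]; b=M[:,2]*z+M[:,3]; H=np.c_[A,b]; q=np.linalg.solve(H,np.append(p,1)); return q[:2]/q[2]
def tri(pt,ps):
    q=cv2.triangulatePoints(P("top"),P("scene"),np.array(pt,float).reshape(2,1),np.array(ps,float).reshape(2,1))[:,0]; return q[:3]/q[3]
E
python3 - <<'E'
from h import *
np.set_printoptions(precision=1,suppress=True)
b=tri(zt((240,362)),zs((600,402))); print("button",b)
for z in (50,55,60): print(z,atz("top",zt((240,362)),z),atz("scene",zs((600,402)),z))
# pod top corners h=38
for p in [(194,292),(290,292),(290,404),(196,404)]: print("pod",atz("top",zt(p),38))
d=np.array([atz("top",zt(p),45) for p in [(497,57),(745,125),(692,340),(437,270)]]); print("deck",d,d.mean(0))
print([np.linalg.norm(d[i]-d[i-1]) for i in range(4)])
ds=np.array([atz("scene",zs(p),45) for p in [(125,375),(378,340),(82,205)]]); print("deck scene",ds)
for p in [(112,97),(270,78),(191,88)]: print("handle scene",atz("scene",zs(p),135))
for p in [(738,135),(705,290)]: print("handle top",atz("top",zt(p),135))
E
```

```text
button [456.3 319.4  51.1]
50 [458.4 318. ] [453.4 319.7]
55 [458.  317.3] [457.4 324.7]
60 [457.7 316.6] [461.5 329.7]
pod [515.7 355.1]
pod [513.5 279.4]
pod [425.1 280.8]
pod [427.2 354.5]
deck [[696.5 111. ]
 [636.3 -84.8]
 [466.1 -36.5]
 [527.  162.7]] [581.5  38.1]
[np.float64(177.21186220777966), np.float64(204.83523855480274), np.float64(176.96182271791537), np.float64(208.29029491246857)]
deck scene [[700.2 127.9]
 [536.6 182.4]
 [636.9 -78.2]]
handle scene [610.  -68.2]
handle scene [498.2 -32. ]
handle scene [554.8 -49.6]
handle top [612.9 -69.8]
handle top [496.3 -40.6]
```

```bash
python3 - <<'E'
import cv2
a=cv2.imread("pics/scene0.png")[90:220,440:600]; cv2.imwrite("pics/gripz.png",cv2.resize(a,None,fx=4.6,fy=4.6,interpolation=cv2.INTER_CUBIC))
E
```

```text
(no output)
```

View pics/gripz.png

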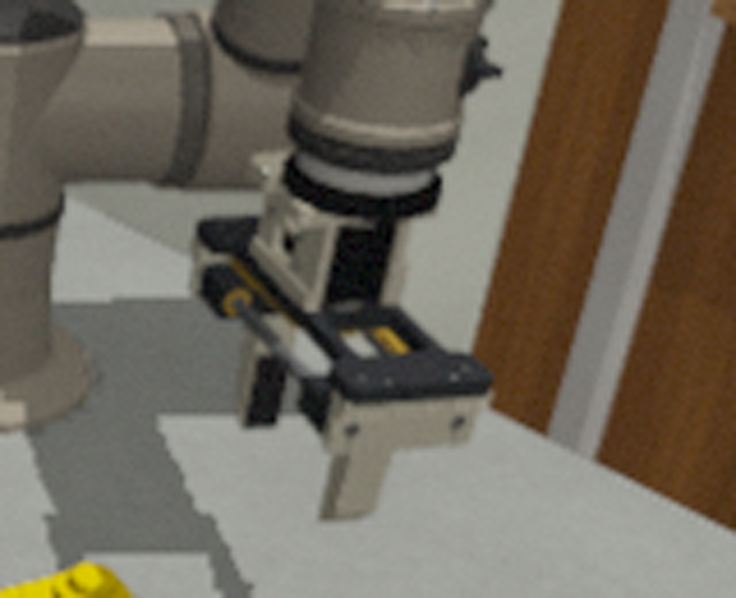

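```bash
cat >> h.py <<'E'
from scipy.spatial.transform import Rotation as Ro
np.set_printoptions(precision=2,suppress=True)
def sh(target,yaw=None):
    o=bot.get_obs(); R=Ro.from_euler("xyz",o["tcp_rot"]).as_matrix()
    s=R.T@(np.array(target,float)-o["tool_pos"])
    t=None
    if yaw is not None: t=-np.degrees((yaw-o["tcp_rot"][2]+np.pi)%(2*np.pi)-np.pi)
    print("t",o["time"],"tcp",o["tool_pos"],o["tcp_rot"],"F",o["contact_force"],"w",o["grip_width"]); print("shift",s,"turn",t)
E
python3 - <<'E'
from h import *
print("reagent",atz("top",zt((67,258)),110), atz("top",zt((78,268)),70))
sh((457,319,200),1.274)
E
```

```text
reagent [536.62 439.57] [533.49 439.63]
t 0.25 tcp [211.47 480.36 248.42] [-3.14 -0.    2.73] F [-0.21 -0.31  0.53] w 91.72577242391532
shift [-289.74  -48.7    48.43] turn 83.24036441264745
```

>>> {"api": "play_rows", "payload": {
  "moves": [255, -36, -6, 6, 7, 255, -72, -12, 12, 14, 255, -109, -18, 18, 21, 255, -145, -24, 24, 28, 255, -181, -30, 30, 35, 255, -217, -37, 36, 42, 255, -254, -43, 42, 49, 255, -290, -49, 48, 56]
}}

```text
time: 0.92
tool_pos: [458.6, 317.5, 200.4]
tcp_rot: [3.142, -0.0, 1.743]
contact_force: [-0.2, 0.4, 0.6]
grip_width: 43.0
```

```bash
python3 - <<'E'
from h import *
sh((457,319,110),1.274)
E
```

```text
t 0.9167 tcp [458.58 317.46 200.42] [ 3.14 -0.    1.74] F [-0.17  0.43  0.63] w 42.9914444973005
shift [ 1.78 -1.3  90.42] turn 26.88729132565494
```

>>> {"api": "play_rows", "payload": {
  "moves": [255, 0, 0, 20, 7, 255, 0, 0, 40, 14, 255, 0, 0, 60, 21, 255, 0, 0, 75, 27, 255, 0, 0, 85, 27, 255, 0, 0, 85, 27]
}}

```text
time: 1.42
tool_pos: [456.2, 318.2, 113.6]
tcp_rot: [-3.139, 0.003, 1.281]
contact_force: [-0.3, -1.3, 0.3]
grip_width: 3.5
```

```bash
python3 - <<'E'
from h import *
sh((457,319,77),1.274)
for n in ["wrist","scene"]:
    c=bot.capture(n); a=c["color"][:,:,::-1]
    if n=="scene": a=cv2.resize(a[150:290,240:420],None,fx=4.2,fy=4.2,interpolation=cv2.INTER_CUBIC)
    cv2.imwrite(f"pics/{n}1.png",a)
E
```

```text
t 1.4167 tcp [456.15 318.17 113.58] [-3.14  0.    1.28] F [-0.33 -1.27  0.32] w 3.465460332097253
shift [ 1.14  0.68 36.57] turn 0.4202269181968524
```

View pics/wrist1.png

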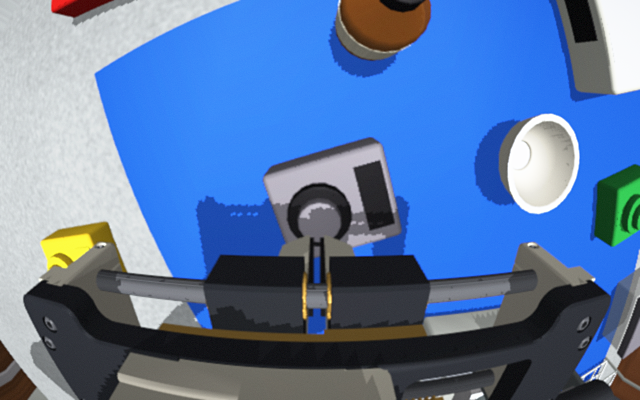

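View pics/scene1.png

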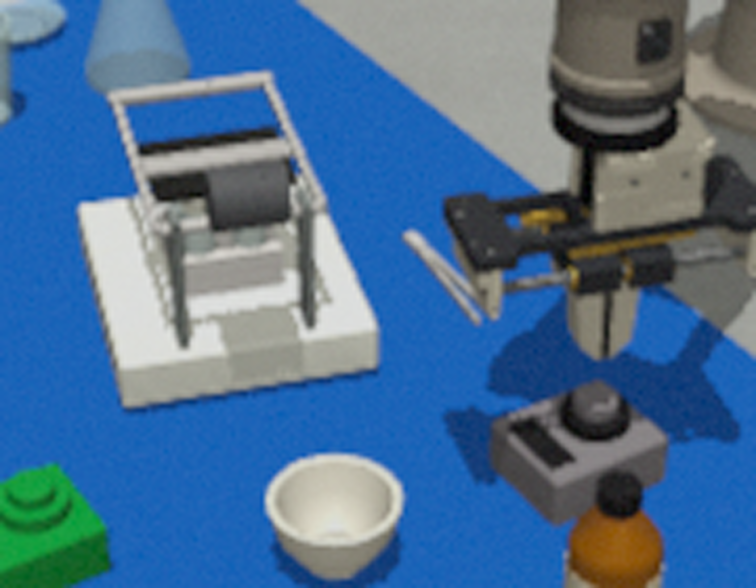

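```bash
cat >> h.py <<'E'
WC=None
def wray(px,obs,c):
    d=(np.array(px,float)-[c["cx"],c["cy"]]); r=np.hypot(*d); th=r/c["fx"]
    v=np.array([*(np.sin(th)*d/r),np.cos(th)]); T=c["T_tool_cam"]
    R=Ro.from_euler("xyz",obs["tcp_rot"]).as_matrix()
    return R@T[:3,3]+obs["tool_pos"], R@T[:3,:3]@v
def watz(px,z,obs,c):
    o,d=wray(px,obs,c); return o+d*(z-o[2])/d[2]
def wproj(X,obs,c):
    R=Ro.from_euler("xyz",obs["tcp_rot"]).as_matrix(); T=c["T_tool_cam"]
    q=T[:3,:3].T@(R.T@(np.array(X)-obs["tool_pos"])-T[:3,3]); th=np.arctan2(np.hypot(q[0],q[1]),q[2])
    return np.array([c["cx"],c["cy"]])+c["fx"]*th*q[:2]/np.hypot(q[0],q[1])
E
python3 - <<'E'
from h import *
o=bot.get_obs(); c=bot.capture("wrist")
for z in (48,53,58): print(watz((318,211),z,o,c))
sh((457,319,82))
E
```

```text
[459.8  326.18  48.  ]
[460.31 327.98  53.  ]
[460.81 329.78  58.  ]
t 1.5667 tcp [457.69 319.14 116.58] [ 3.14 -0.    1.28] F [0.58 0.38 1.4 ] w 0.0035903428349772426
shift [-0.37 -0.66 34.58] turn None
```

>>> {"api": "play_rows", "payload": {
  "moves": [255, 1, 0, 12, 0, 255, 1, 0, 24, 0, 255, 2, 0, 32, 0, 255, 2, 0, 35, 0, 255, 2, 0, 35, 0]
}}

```text
time: 1.98
tool_pos: [457.8, 320.9, 80.9]
tcp_rot: [-3.142, -0.0, 1.279]
contact_force: [-0.6, -0.9, 1.7]
grip_width: 0.2
```

>>> {"api": "play_rows", "payload": {
  "moves": [255, 0, 0, 2, 0, 255, 0, 0, 4, 0, 255, 0, 0, 6, 0, 255, 0, 0, 6, 0]
}}

```text
time: 2.32
tool_pos: [458.1, 321.0, 76.2]
tcp_rot: [3.141, -0.001, 1.278]
contact_force: [-2.3, -0.4, 9.3]
grip_width: 0.3
```

>>> {"api": "play_rows", "payload": {
  "moves": [255, 0, 0, 1, 0, 255, 0, 0, 2, 0, 255, 0, 0, 2, 0, 255, 0, 0, 2, 0]
}}

```text
time: 2.65
tool_pos: [458.2, 321.1, 75.8]
tcp_rot: [3.14, -0.002, 1.279]
contact_force: [-7.4, -3.3, 23.6]
grip_width: 0.4
```

```bash
python3 - <<'E'
from h import *
print(bot.get_obs()["contact_force"],bot.get_obs()["tool_pos"])
c=bot.capture("scene"); a=c["color"][:,:,::-1]
a=cv2.resize(a[205:285,345:425],None,fx=7,fy=7,interpolation=cv2.INTER_CUBIC)
b=cv2.imread("pics/scene0.png")[205:285,345:425]; b=cv2.resize(b,None,fx=7,fy=7,interpolation=cv2.INTER_CUBIC)[:,:]
cv2.imwrite("pics/scene2.png",cv2.resize(np.hstack([b,a]),(800,400)))
cv2.imwrite("pics/wrist2.png",bot.capture("wrist")["color"][:,:,::-1])
E
```

```text
[-7.37 -3.32 23.61] [458.16 321.05  75.84]
```

View pics/scene2.png

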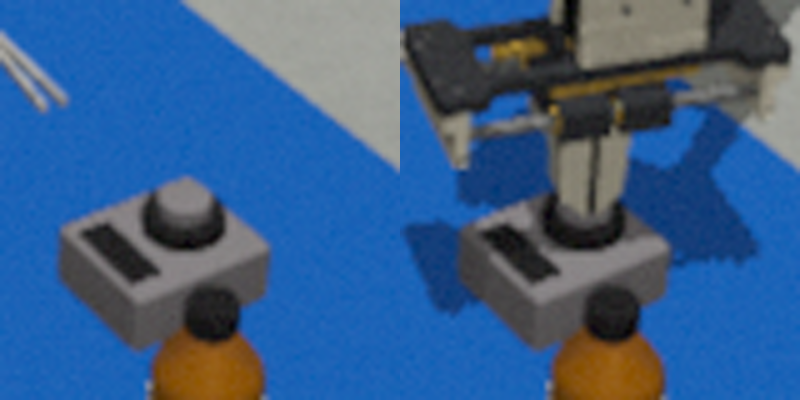

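View pics/wrist2.png

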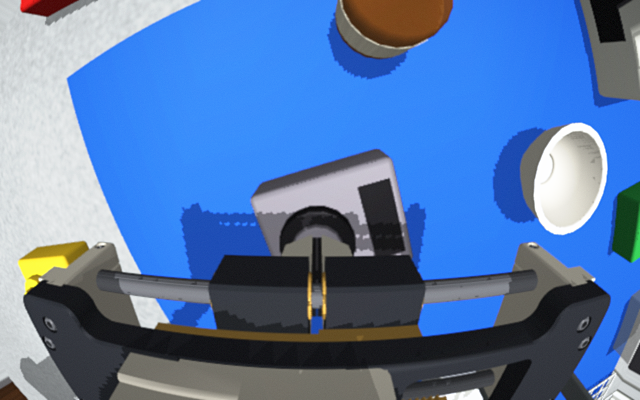

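```bash
python3 - <<'E'
from h import *
for s in [(382.4,243.4),(382.4,242)]:
  print(tri(zt((240,361)),s)); 
  for z in (50,55,60): print(z,atz("top",zt((240,361)),z),atz("scene",s,z))
# pod scale check: bottle-side top corner of pod at z=38
print(atz("scene",(345+135/5,205+303/5),38),atz("scene",(345+270/5,205+245/5),38),atz("scene",(345+60/5,205+230/5),38))
# where tool tip projects in scene
o=bot.get_obs(); R=Ro.from_euler("xyz",o["tcp_rot"]).as_matrix()
print("tip scene px", proj("scene",o["tool_pos"]+R@[0,0,22]), (np.array(proj("scene",o["tool_pos"]+R@[0,0,22]))-[345,205])*5+[400,0])
E
```

```text
[456.58 318.61  57.28]
50 [459.19 317.95] [448.46 312.83]
55 [458.82 317.28] [452.55 317.84]
60 [458.46 316.61] [456.65 322.85]
[456.33 318.    61.52]
50 [459.19 317.95] [444.74 307.86]
55 [458.82 317.28] [448.85 312.9 ]
60 [458.46 316.61] [452.97 317.94]
[517.78 361.79] [428.44 360.77] [517.09 291.86]
tip scene px [381.4  245.06] [582.02 200.3 ]
```

>>> {"api": "play_rows", "payload": {
  "moves": [255, 0, 0, -1, 0, 255, 0, 0, -3, 0, 255, 0, 0, -3, 0]
}}

```text
time: 3.0
tool_pos: [458.1, 321.0, 76.8]
tcp_rot: [3.14, -0.001, 1.278]
contact_force: [-0.6, 0.5, 3.9]
grip_width: 0.6
```

>>> {"api": "play_rows", "payload": {
  "moves": [255, 0, 0, -1, 0, 255, 0, 0, -1, 0]
}}

```text
time: 3.17
tool_pos: [458.1, 321.0, 77.0]
tcp_rot: [3.141, -0.001, 1.278]
contact_force: [-0.8, 0.8, 3.8]
grip_width: 0.4
```

>>> {"api": "play_rows", "payload": {
  "moves": [255, 0, 0, -1, 0, 255, 0, 0, -1, 0]
}}

```text
time: 3.33
tool_pos: [458.1, 321.0, 77.8]
tcp_rot: [3.141, -0.001, 1.278]
contact_force: [-0.2, 0.9, 2.6]
grip_width: 0.3
```

>>> {"api": "play_rows", "payload": {
  "moves": [255, 0, 0, -2, 0, 255, 0, 0, -2, 0]
}}

```text
time: 3.5
tool_pos: [458.1, 320.9, 79.9]
tcp_rot: [3.141, -0.001, 1.278]
contact_force: [0.7, 1.4, 2.9]
grip_width: 0.6
```

>>> {"api": "play_rows", "payload": {
  "moves": [255, 0, 0, -2, 0, 255, 0, 0, -2, 0]
}}

```text
time: 3.67
tool_pos: [457.8, 320.6, 81.8]
tcp_rot: [3.142, 0.0, 1.278]
contact_force: [-0.4, 1.1, 0.9]
grip_width: 0.2
```

```bash
python3 - <<'E'
from h import *
sh((542,-91,240),1.275)
E
```

```text
t 3.6667 tcp [457.84 320.58  81.83] [3.14 0.   1.28] F [-0.39  1.08  0.86] w 0.20726809385293316
shift [-369.85  199.3  -158.09] turn 0.18454992133774858
```

>>> {"api": "play_rows", "payload": {
  "moves": [255, 0, 0, -40, 0, 255, 0, 0, -80, 0, 255, -10, 5, -120, 0, 255, -40, 22, -145, 0, 255, -76, 41, -158, 0, 255, -112, 60, -158, 0, 255, -148, 80, -158, 0, 255, -184, 99, -158, 0]
}}

```text
time: 4.33
tool_pos: [499.2, 113.9, 239.8]
tcp_rot: [-3.141, 0.001, 1.279]
contact_force: [1.3, -0.6, -0.3]
grip_width: 0.2
```

>>> {"api": "play_rows", "payload": {
  "moves": [255, -36, 20, 0, 0, 255, -72, 39, 0, 0, 255, -108, 58, 0, 0, 255, -144, 78, 0, 0, 255, -170, 92, 0, 0, 255, -186, 100, 0, 0, 255, -186, 100, 0, 0]
}}

```text
time: 4.92
tool_pos: [541.5, -94.8, 238.8]
tcp_rot: [-3.14, 0.001, 1.274]
contact_force: [-0.5, -0.9, -0.1]
grip_width: 0.6
```

```bash
python3 - <<'E'
from h import *
sh((542,-91,137),1.275)
o=bot.get_obs(); c=bot.capture("wrist"); cv2.imwrite("pics/wrist3.png",c["color"][:,:,::-1])
s=np.array([.2925,.956,0]);t=np.array([-.956,.2925,0])
h=np.array([553.7,-52.7,135])
for k in (-52,0,52): print(k,wproj(h+k*t,o,c))
E
```

```text
t 4.9167 tcp [541.46 -94.84 238.82] [-3.14  0.    1.27] F [-0.49 -0.91 -0.08] w 0.6080712974094449
shift [  3.97  -0.48 101.82] turn -0.06356093018275934
-52 [382.33 152.11]
0 [316.93 151.31]
52 [251.49 151.89]
```

View pics/wrist3.png

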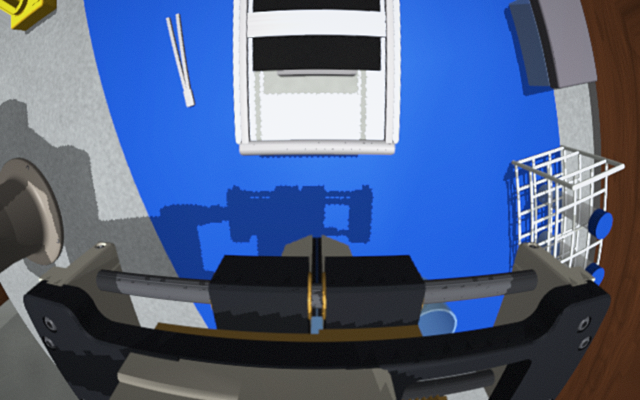

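```bash
python3 - <<'E'
from h import *
print("flask",atz("top",(414,213),0),atz("top",(424,208),144),"beaker",atz("top",(417,172),0),atz("top",(419,164),90))
sh((542,-91,137),1.275)
E
```

```text
flask [ 475.63 -315.43] [ 479.62 -315.25] beaker [ 623.18 -334.07] [ 635.82 -320.27]
t 4.9667 tcp [541.15 -92.73 238.85] [-3.14  0.    1.27] F [-0.17  0.91  0.29] w 0.521754604340984
shift [  1.92   0.5  101.85] turn -0.006030874111055531
```

>>> {"api": "play_rows", "payload": {
  "moves": [255, 0, 0, 25, 0, 255, 0, 0, 50, 0, 255, 0, 0, 75, 0, 255, 0, 0, 92, 0, 255, 0, 0, 102, 0, 255, 0, 0, 102, 0, 255, 0, 0, 102, 0]
}}

```text
time: 5.55
tool_pos: [541.6, -90.2, 137.9]
tcp_rot: [-3.141, -0.0, 1.279]
contact_force: [0.4, -0.2, 0.6]
grip_width: 0.5
```

```bash
python3 - <<'E'
from h import *
sh((553.7+.3-.2925*18,-50.8-.956*18,137),1.275)
o=bot.get_obs(); c=bot.capture("wrist"); cv2.imwrite("pics/wrist4.png",c["color"][:,:,::-1])
h=np.array([554.3,-50.8,135]); print(wproj(h,o,c))
a=bot.capture("scene")["color"][150:250,220:340,::-1]; cv2.imwrite("pics/scene4.png",cv2.resize(a,None,fx=6,fy=6,interpolation=cv2.INTER_CUBIC))
E
```

```text
t 5.55 tcp [541.6  -90.25 137.92] [-3.14 -0.    1.28] F [ 0.4  -0.22  0.59] w 0.46465516248902616
shift [23.35  0.44  0.93] turn 0.23205149018604831
[320.16 191.97]
```

View pics/wrist4.png

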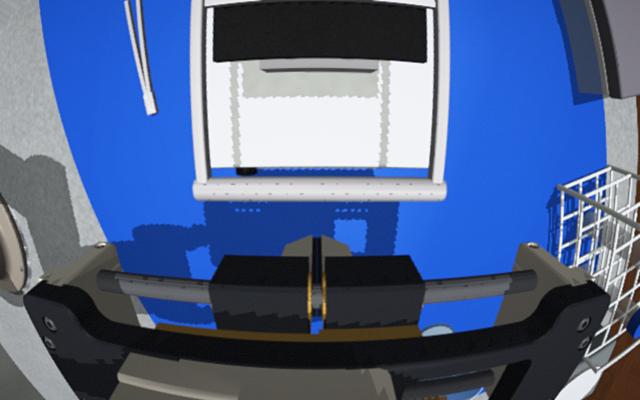

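View pics/scene4.png

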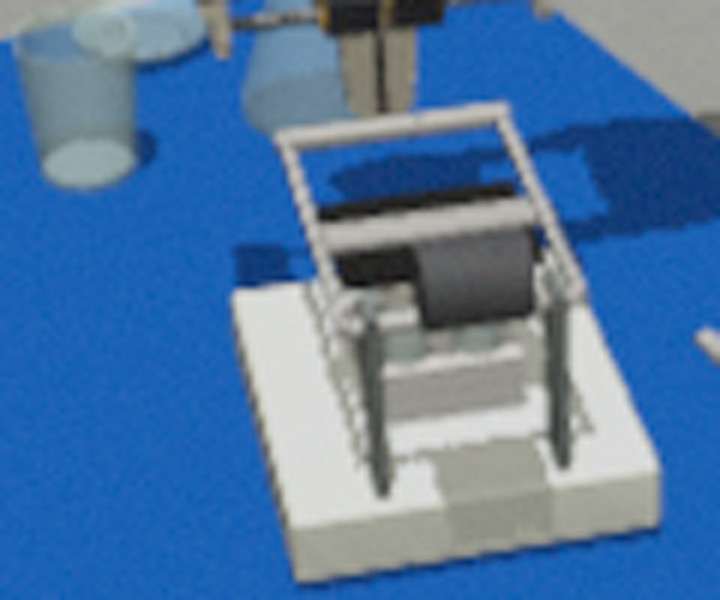

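>>> {"api": "play_rows", "payload": {
  "moves": [255, 8, 0, 1, 0, 255, 16, 0, 1, 0, 255, 21, 0, 1, 0, 255, 22, 0, 1, 0, 255, 22, 0, 1, 0]
}}

```text
time: 6.07
tool_pos: [548.2, -69.2, 136.9]
tcp_rot: [3.141, -0.0, 1.279]
contact_force: [-0.2, 1.3, -0.8]
grip_width: 0.4
```

>>> {"api": "play_rows", "payload": {
  "moves": [255, 1, 0, 0, 0, 255, 2, 0, 0, 0, 255, 2, 0, 0, 0]
}}

```text
time: 6.32
tool_pos: [548.5, -68.0, 136.7]
tcp_rot: [-3.142, -0.0, 1.278]
contact_force: [-0.0, 0.1, 0.5]
grip_width: 0.2
```

>>> {"api": "play_rows", "payload": {
  "moves": [255, 1, 0, 0, 0, 255, 2, 0, 0, 0, 255, 2, 0, 0, 0]
}}

```text
time: 6.57
tool_pos: [549.1, -66.0, 136.7]
tcp_rot: [-3.142, -0.0, 1.278]
contact_force: [-0.1, -0.9, 0.2]
grip_width: 0.4
```

>>> {"api": "play_rows", "payload": {
  "moves": [255, 1, 0, 0, 0, 255, 2, 0, 0, 0, 255, 2, 0, 0, 0]
}}

```text
time: 6.82
tool_pos: [549.6, -64.7, 136.7]
tcp_rot: [-3.142, 0.001, 1.278]
contact_force: [-1.0, -4.1, 0.2]
grip_width: 0.2
```

>>> {"api": "play_rows", "payload": {
  "moves": [255, 1, 0, 0, 0, 255, 1, 0, 0, 0]
}}

```text
time: 6.98
tool_pos: [549.6, -64.6, 136.7]
tcp_rot: [-3.141, 0.002, 1.278]
contact_force: [-3.6, -7.9, 0.5]
grip_width: 0.5
```

>>> {"api": "play_rows", "payload": {
  "moves": [255, 1, 0, 0, 0, 255, 1, 0, 0, 0]
}}

```text
time: 7.15
tool_pos: [549.6, -64.5, 136.7]
tcp_rot: [-3.141, 0.004, 1.278]
contact_force: [-4.5, -11.5, 1.2]
grip_width: 0.3
```

>>> {"api": "play_rows", "payload": {
  "moves": [255, 0, 0, -1, 0, 255, 0, 0, -2, 0, 255, 0, 0, -3, 0, 255, 0, 0, -4, 0]
}}

```text
time: 7.48
tool_pos: [549.6, -64.5, 140.4]
tcp_rot: [-3.141, 0.004, 1.278]
contact_force: [-3.2, -10.7, -1.0]
grip_width: 0.1
```

>>> {"api": "play_rows", "payload": {
  "moves": [255, 0, 0, -1.5, 0, 255, 0, 0, -3, 0, 255, 0, 0, -4.5, 0, 255, 0, 0, -6, 0]
}}

```text
time: 7.82
tool_pos: [549.6, -64.3, 146.5]
tcp_rot: [-3.141, 0.003, 1.278]
contact_force: [-2.4, -9.6, -1.1]
grip_width: 0.3
```

```bash
python3 - <<'E'
from h import *
sh((553.7+.3-.2925*18,-50.8-.956*18,137),1.275)
o=bot.get_obs(); c=bot.capture("wrist"); cv2.imwrite("pics/wrist5.png",c["color"][:,:,::-1])
a=bot.capture("scene")["color"][150:250,220:340,::-1]; cv2.imwrite("pics/scene5.png",cv2.resize(a,None,fx=6,fy=6,interpolation=cv2.INTER_CUBIC))
E
```

```text
t 7.8167 tcp [549.65 -64.3  146.51] [-3.14  0.    1.28] F [-2.43 -9.64 -1.05] w 0.3324155136307604
shift [-3.78  0.2   9.52] turn 0.16593453821210796
```

View pics/scene5.png

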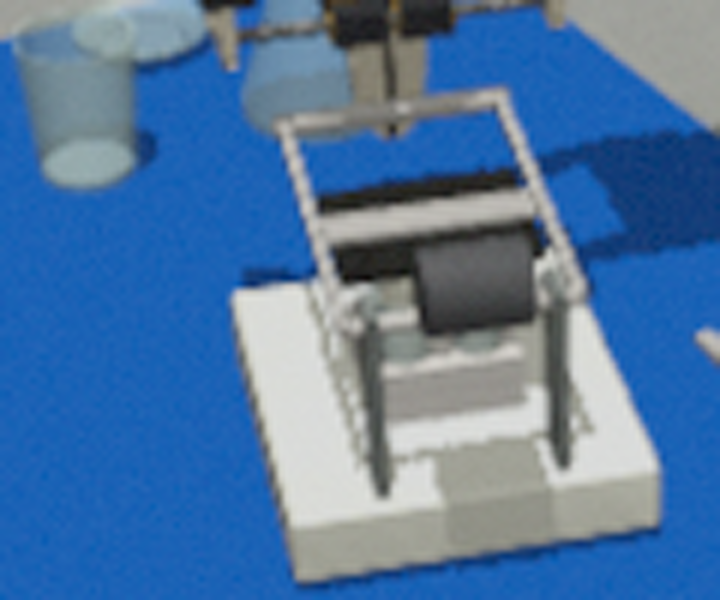

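>>> {"api": "play_rows", "payload": {
  "moves": [255, 0.1, 0, -2.5, 0, 255, 0.3, 0, -5, 0, 255, 0.5, 0, -7.5, 0, 255, 0.8, 0, -10, 0, 255, 1.1, 0, -12.5, 0, 255, 1.5, 0, -15, 0, 255, 1.9, 0, -17.5, 0, 255, 2.3, 0, -20, 0]
}}

```text
time: 8.58
tool_pos: [550.3, -62.3, 166.8]
tcp_rot: [-3.141, 0.004, 1.278]
contact_force: [-3.5, -11.8, -0.7]
grip_width: 0.1
```

```bash
python3 - <<'E'
from h import *
sh((553.7+.3-.2925*18,-50.8-.956*18,137),1.275)
o=bot.get_obs(); c=bot.capture("wrist"); cv2.imwrite("pics/wrist6.png",c["color"][:,:,::-1])
a=bot.capture("scene")["color"][130:250,220:340,::-1]; cv2.imwrite("pics/scene6.png",cv2.resize(a,None,fx=5,fy=5,interpolation=cv2.INTER_CUBIC))
hg=np.array([579.5+2+.2925*85,39.6+.956*85,135]); print(hg)
for th in (0,.06,.1,.14,.17,.2):
  print(th,wproj(hg+np.array([-.2925*180*np.cos(th),-.956*180*np.cos(th),180*np.sin(th)]),o,c),proj("scene",hg+np.array([-.2925*180*np.cos(th),-.956*180*np.cos(th),180*np.sin(th)]))*5-[1100,650])
E
```

```text
t 8.5833 tcp [550.28 -62.28 166.76] [-3.14  0.    1.28] F [ -3.5  -11.77  -0.7 ] w 0.13143946464182854
shift [-5.82  0.18 29.78] turn 0.16449155894916576
[606.36 120.86 135.  ]
0 [318.1  226.01] [325.79 201.29]
0.06 [318.2  233.17] [325.03 186.23]
0.1 [318.28 237.81] [324.62 176.43]
0.14 [318.37 242.31] [324.3  166.84]
0.17 [318.44 245.58] [324.11 159.78]
0.2 [318.53 248.77] [323.97 152.85]
```

View pics/scene6.png

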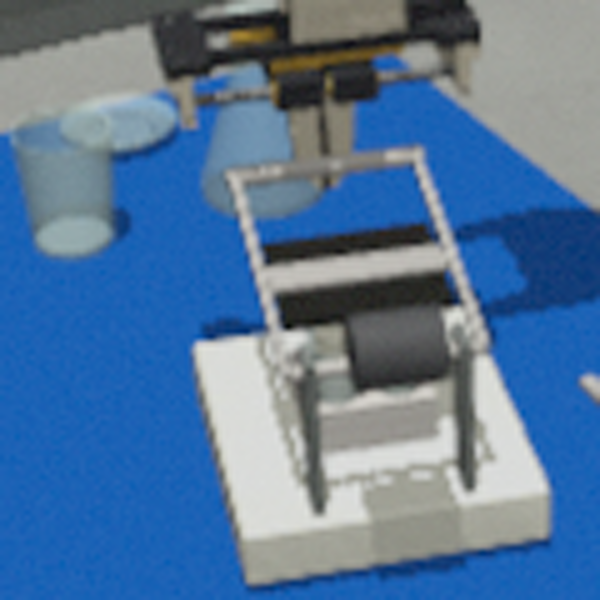

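View pics/wrist6.png

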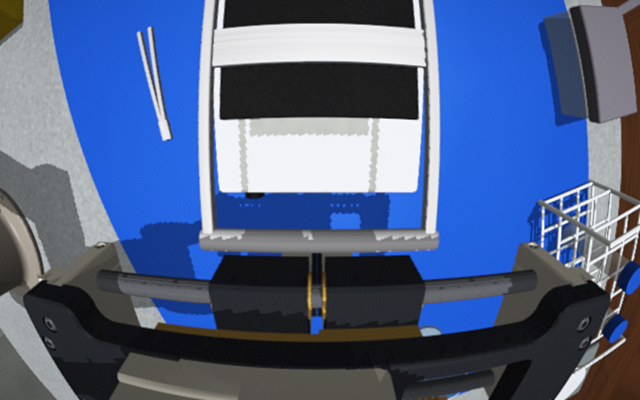

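>>> {"api": "play_rows", "payload": {
  "moves": [255, 0.3, 0, -2.5, 0, 255, 0.7, 0, -5, 0, 255, 1.2, 0, -7.5, 0, 255, 1.7, 0, -10, 0, 255, 2.2, 0, -12.5, 0, 255, 2.7, 0, -15, 0, 255, 3.3, 0, -17.5, 0, 255, 3.9, 0, -20, 0]
}}

```text
time: 9.35
tool_pos: [551.5, -58.2, 186.9]
tcp_rot: [-3.141, 0.003, 1.278]
contact_force: [-3.8, -7.4, 0.4]
grip_width: 0.3
```

```bash
cat >> h.py <<'E'
HG=np.array([606.36,120.86,135.])
def rod(th): return HG+np.array([-.2925*180*np.cos(th),-.956*180*np.cos(th),180*np.sin(th)])
def look(tag):
    o=bot.get_obs(); c=bot.capture("wrist"); im=c["color"][:,:,::-1].copy()
    for th in np.arange(0,1.55,.1):
        u,v=wproj(rod(th),o,c); cv2.line(im,(int(u)-90,int(round(v))),(int(u)-60,int(round(v))),(0,0,255),1); cv2.putText(im,f"{th:.1f}",(int(u)-120,int(v)+4),0,.35,(0,0,255),1)
    cv2.imwrite(f"pics/wrist{tag}.png",im)
    s=bot.capture("scene")["color"][90:250,200:360,::-1]; s=cv2.resize(s,None,fx=3.7,fy=3.7,interpolation=cv2.INTER_CUBIC)
    for th in np.arange(0,1.55,.1):
        u,v=(proj("scene",rod(th))-[200,90])*3.7; cv2.putText(s,f"{th:.1f}-",(int(u)-150,int(v)+4),0,.35,(0,0,255),1)
    cv2.imwrite(f"pics/scene{tag}.png",s)
    R=Ro.from_euler("xyz",o["tcp_rot"]).as_matrix(); rel=o["tool_pos"]-HG
    d=-(rel[0]*.2925+rel[1]*.956)-15.5
    print("t",o["time"],"tcp",o["tool_pos"],"F",o["contact_force"],"horiz dist of rod if touching",d,"theta",np.arccos(min(1,d/180)),"tip z",o["tool_pos"][2]-22)
E
python3 -c "
from h import *
look('7')"
```

```text
t 9.35 tcp [551.51 -58.18 186.9 ] F [-3.79 -7.36  0.42] horiz dist of rod if touching 171.70984707624626 theta 0.3046780088374297 tip z 164.9007325353949
```

View pics/wrist7.png

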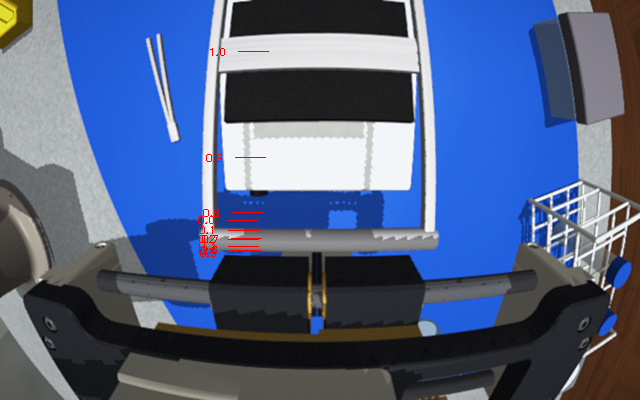

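View pics/scene7.png

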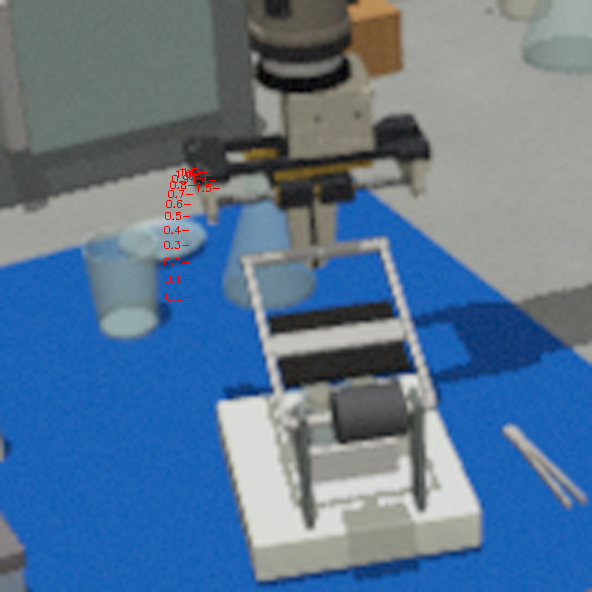

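>>> {"api": "play_rows", "payload": {
  "moves": [255, 1.2, 0, -4, 0, 255, 2.5, 0, -8, 0, 255, 4, 0, -12, 0, 255, 5.5, 0, -16, 0, 255, 7, 0, -20, 0, 255, 9, 0, -24, 0, 255, 10.7, 0, -28, 0, 255, 12.5, 0, -32, 0]
}}

```text
time: 10.12
tool_pos: [555.0, -46.6, 219.4]
tcp_rot: [3.142, 0.004, 1.277]
contact_force: [-4.8, -10.0, 3.9]
grip_width: 0.3
```

```bash
python3 -c "
from h import *
look('8')"
```

```text
t 10.1167 tcp [555.01 -46.59 219.4 ] F [-4.85 -9.98  3.94] horiz dist of rod if touching 159.60001547732415 theta 0.4807101803021806 tip z 197.40319562472553
```

View pics/scene8.png

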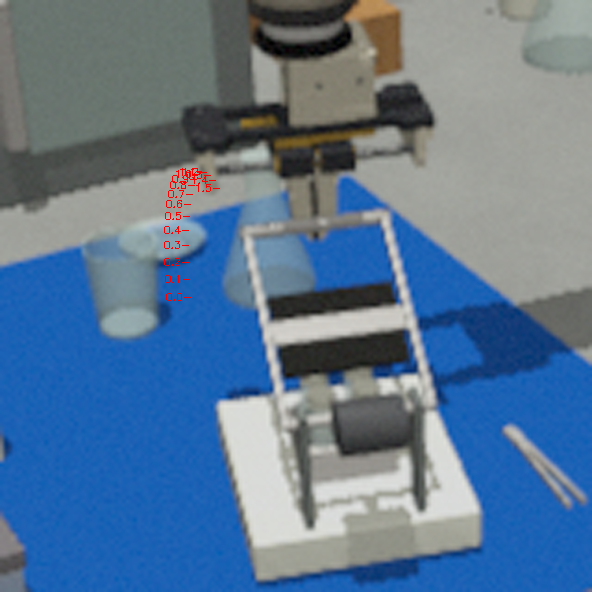

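>>> {"api": "play_rows", "payload": {
  "moves": [255, 2, 0, -4, 0, 255, 4, 0, -8, 0, 255, 6.3, 0, -12, 0, 255, 8.7, 0, -16, 0, 255, 11.2, 0, -20, 0, 255, 13.9, 0, -24, 0, 255, 16.7, 0, -28, 0, 255, 19.7, 0, -32, 0]
}}

```text
time: 10.88
tool_pos: [560.7, -27.6, 252.0]
tcp_rot: [3.141, 0.004, 1.277]
contact_force: [-5.8, -8.8, 6.7]
grip_width: 0.8
```

```bash
python3 -c "
from h import *
look('9')"
```

```text
t 10.8833 tcp [560.73 -27.57 251.95] F [-5.82 -8.77  6.73] horiz dist of rod if touching 139.7424741360865 theta 0.6819468527039748 tip z 229.95413409273692
```

View pics/scene9.png

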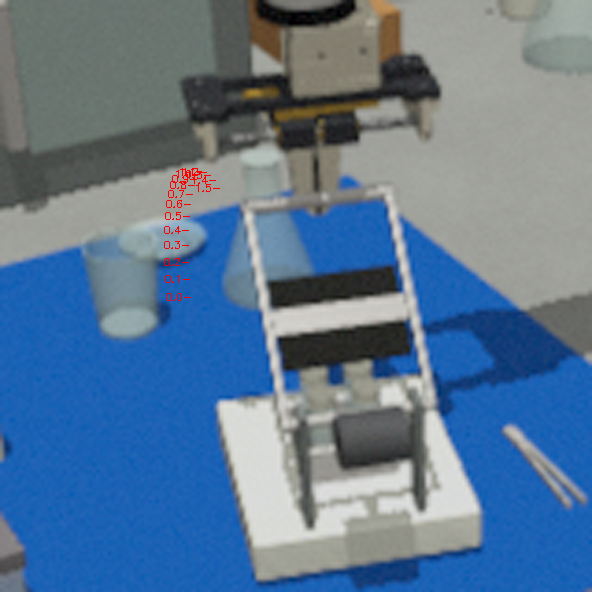

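>>> {"api": "play_rows", "payload": {
  "moves": [255, 4, 0, -6, 0, 255, 8.3, 0, -12, 0, 255, 12.6, 0, -17, 0, 255, 17, 0, -22, 0, 255, 21.5, 0, -27, 0, 255, 26, 0, -31, 0, 255, 31, 0, -35, 0, 255, 36, 0, -39, 0]
}}

```text
time: 11.65
tool_pos: [571.8, 10.0, 289.7]
tcp_rot: [-3.141, -0.001, 1.279]
contact_force: [-0.1, 0.1, 0.1]
grip_width: 0.5
```

```bash
python3 -c "
from h import *
look('10')"
```

```text
t 11.65 tcp [571.76   9.96 289.74] F [-0.07  0.14  0.13] horiz dist of rod if touching 100.64312425370333 theta 0.9774621022092017 tip z 267.74007534317934
```

View pics/scene10.png

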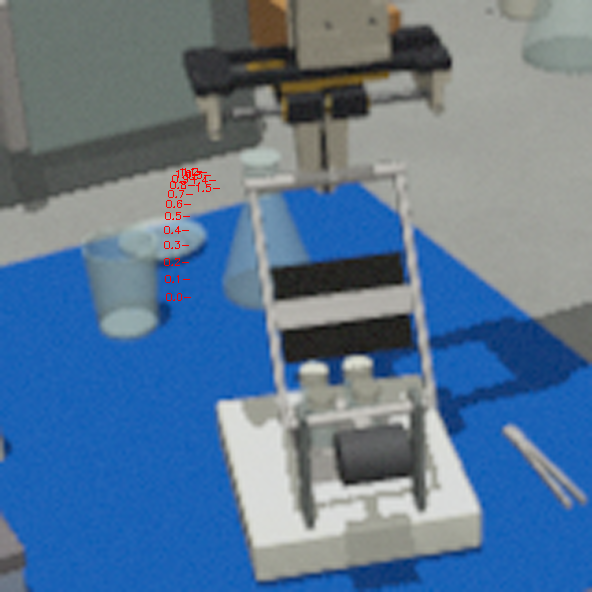

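View pics/wrist10.png

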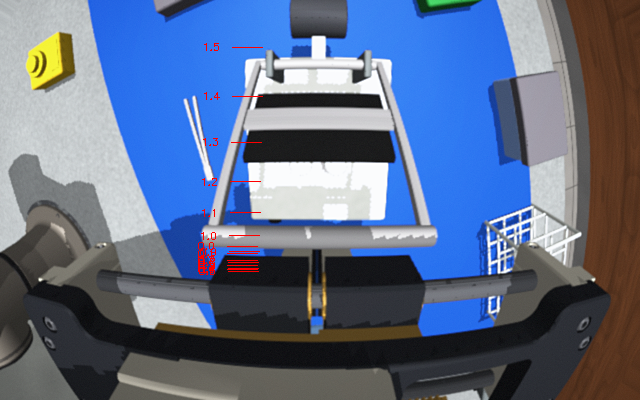

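>>> {"api": "play_rows", "payload": {
  "moves": [255, 0, 0, 0, 0, 255, 0, 0, 0, 0, 255, 0, 0, 0, 0, 255, 0, 0, 0, 0, 255, 0, 0, 0, 0, 255, 0, 0, 0, 0]
}}

```text
time: 12.25
tool_pos: [571.7, 8.8, 289.6]
tcp_rot: [-3.141, -0.0, 1.278]
contact_force: [0.2, -0.4, 0.1]
grip_width: 0.7
```

```bash
python3 -c "
from h import *
look('11')"
```

```text
t 12.25 tcp [571.69   8.82 289.63] F [ 0.17 -0.4   0.07] horiz dist of rod if touching 101.7497109019052 theta 0.9700283181731316 tip z 267.62852068426713
```

View pics/wrist11.png

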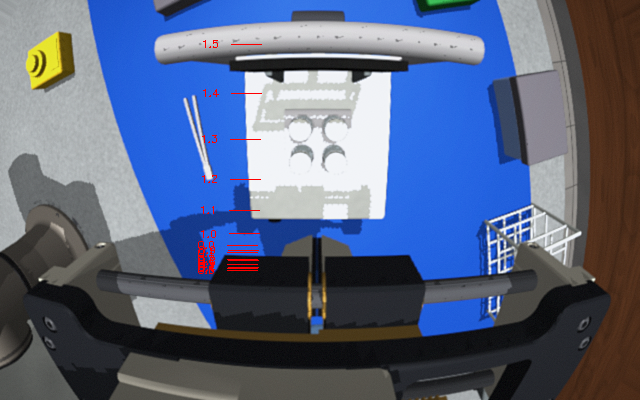

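The wrist view shows the bar upright, with its rod at row 44 on the 1.5 rad mark. All four vials stand in their holes around (318,145). I'll back the tool away along its own -x and wait before the last check.

>>> {"api": "play_rows", "payload": {
  "moves": [255, -20, 0, 0, 0, 255, -50, 0, 0, 0, 255, -80, 0, 0, 0, 255, -100, 0, -10, 0, 255, -110, 0, -20, 0, 255, -110, 0, -20, 0, 255, -110, 0, -20, 0, 255, -110, 0, -20, 0]
}}

```text
time: 13.02
tool_pos: [540.2, -95.3, 309.6]
tcp_rot: [3.142, -0.001, 1.279]
contact_force: [0.4, 0.2, 0.6]
grip_width: 0.3
```

>>> {"api": "play_rows", "payload": {
  "moves": [255, 0, 0, 0, 0, 255, 0, 0, 0, 0, 255, 0, 0, 0, 0, 255, 0, 0, 0, 0]
}}

```text
time: 13.35
tool_pos: [540.1, -95.8, 309.5]
tcp_rot: [-3.141, -0.0, 1.279]
contact_force: [0.8, 0.4, 0.5]
grip_width: 0.7
```

```bash
python3 -c "
from h import *
look('12')
a=bot.capture('scene')['color'][:,:,::-1]; cv2.imwrite('pics/full12.png',a)"
```

```text
t 13.35 tcp [540.07 -95.77 309.45] F [0.78 0.38 0.54] horiz dist of rod if touching 210.98798717538173 theta 0.0 tip z 287.4527639798462
```

View pics/scene12.png

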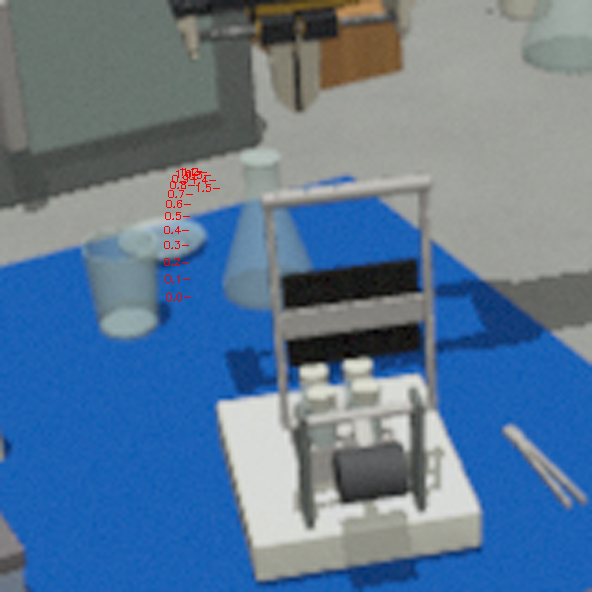

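View pics/full12.png

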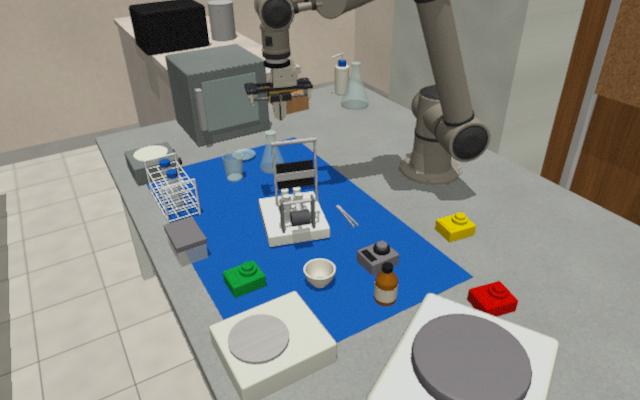

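The bar stands upright by itself, with its rod at (347,190) in the crop on the 1.5 mark. The vials are upright, the button is back up at (381,249), and nothing else has moved. The tool is clear of everything, so I'm handing the job in.

```bash
python3 -c "
from plant import bot
print(bot.close_job())"
```

```text
the job is handed in; nothing more can be done
None
```

The stop button was pressed to its stop and the hold-down bar was raised past balance. The bar now stands at about 1.5 rad by itself. I handed the job in at about 13.4 s, and no verdict was reported.

**Button:** I pressed it with the closed fingertips while the bar was down. It met a hard stop with the fingertips about 54 mm above the bench, at about 24 N. On the way back up the spring force faded over roughly 5 mm, and the final picture shows the button up again.

**Bar:** The moves only allow a tool pointing straight down, so the fingers could not reach underneath the handle. I pressed the outside of the closed fingers against the rod's outer side instead, and carried it up its arc by friction and then by pushing. The readings at the end of each move showed at most about 13 N, under the 25 N limit. There was about 5 mm of slip near the start. Just beyond the balance point the force dropped to zero, and the bar went on to its stop untouched.

**Last checks:** After I backed off about 105 mm, the tool force was near zero. The pictures show all four vials upright in their holes and the other items where they were.

**Disagreements:**
- My first estimate of the button's top was 51 mm; better-placed pixels gave 57 to 61 mm, and contact suggested about 59 mm.
- My estimates of the handle's position differed by about 3 to 5 mm until contact settled it.

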